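# Make up the marking-out kit and the masking kit in their foam inlays

### The arm

A 6-joint arm with a two-finger parallel gripper is mounted at the origin on a cart in front of the work surface, level with it; the furniture and walls round the work are solid. World frame = base frame: x ahead of the robot, y to its left, z up, the work surface at z = 0. Lengths are in m, angles in rad, forces in N, time in s.
With the tool pointing down it reaches from about 0.3 to 0.875 m from the base axis. Payload 6.4 kg.
Tool frame: the origin (TCP) lies between the finger pads; the fingertips stand 19 mm ahead of it and the grasp point (between the pads) is the TCP (ctrl.tips_ahead is the z of the fingertips in the tool frame, in m); z points along the fingers, y is the line along which they close (so a half turn about z gives the same grasp; the last joint's range is limited). The gripper opens to 85 mm and grips with 20 to 120 N. Pads are 22 mm wide; open, the fingers measure 114 mm over their backs; the gripper's body (76 mm by 85 mm) begins 54 mm behind the grasp point. The pads swing forward as they close: fully open they stand 13 mm farther back than shut.
Start: joints at [-1.497, 0.181, 1.607, -0, 1.354, -0.206], TCP at [0.159, -0.553, 0.25] pointing down, gripper open.
Joint ranges: [-2.99, 2.99], [-0.89, 2.07], [0.3, 2.58], [-1.14, 4.28], [0, 2.63], [-3.12, 3.12]. Speed limits (rad/s): [2.57, 2.57, 3.01, 3.14, 3.14, 3.14].

### API

Orientations are given as a unit quaternion [w, x, y, z].
In Python, from bench import readout, vision, ctrl gives the robot as it stands.
- The arm moves only by the tool play_rows, never from a script. Its arguments are lists of equal length, an entry for each row: "xyz": the shift along the tool's x, y, z in mm, a list of three; "rot": the turn, a rotation vector about the tool's x, y, z in rad, a list of three; "grip": the opening, from 0 (shut) to 1 (fully open). In form: {"xyz": [[x, y, z], ...], "rot": [[rx, ry, rz], ...], "grip": [grip, ...]}. A call has exactly 10 rows; each row is the pose to reach, as a shift and turn from the pose commanded when the call began, along the tool's axes at that moment; what a row does not reach only later rows make up. A row lasts 1/8 s, in which the tool goes at most 62.5 mm and 10.7 degrees, less where a joint would pass 70% of its speed; a pose out of reach is approached as far as the arm can. A call with a gripper value outside its range is refused whole. The fingers move at their own pace and stop on an object; the grip force is fixed at half the most. Time passes only in rows, so rows that repeat a pose let the fingers close, or fill a call up. It gives the time, the measured TCP pose, the force, the opening and the grip force at its end, in the units of the state.
- readout.get_obs(): the state, without advancing time (a new reading comes with each control period).
- vision.camera(name): name is "side" or "top"; returns a dict with "color" (384x512x3 uint8, red, green, blue), "depth" (384x512 float32, m along the optical axis (not along the pixel's ray), 0 where there is no reading), "camera_matrix" (3x3 intrinsics, pixels), "extrinsics" (4x4, takes a point from camera to world coordinates). Camera axes: x right, y down, z forward; pixel columns grow to the right and rows downward; lengths in m; the calibration is good to about 2 mm. A picture is of the moment at which its call begins.
- ctrl.hand_in(): hands the job in; it is judged then, once.
The state is a dict: "time_s": time; "q": joint angles; "dq": joint speeds; "joint_efforts": joint torques, N m; "eef_pos": TCP position; "eef_rot": TCP orientation; "wrist_force": force on the tool from outside, world axes, zero at the start; "torque": the same for the moment, N m; "opening": opening from 0.0 (shut) to 1.0 (fully open); "grasp_force": force on a finger pad.
Only numpy, scipy, OpenCV 4.12 (cv2) and the standard library are available. Lean on these libraries where they do the work, as an engineer would, in place of code of your own. Each camera call takes 0.05 s, during which the arm holds its last target. There are 200 camera calls.

### The job

Make up the two tool kits in their cut-out foam inlays: the tape measure and the flat carpenter's pencil belong in the marking-out inlay (the one with two cut-outs), the masking-tape roll, the rubber sanding block and the felt pen in the masking inlay (the one with three). Seat each thing in the cut-out made for it, right down on the cut-out's floor, the same way up as it lies now, and leave the spanner and the hex key where they are.

Things in the scene. Friction and masses are not known exactly. Their poses are not given: they have to be found in the camera images.
- foam_marking: marking-out inlay with two cut-outs, fixed, 140 (x) x 214 (y) x 12 mm, dark on a grey sole; cut-outs 6 deep. Origin: centre of underside, z up; edge x = -70 faces the robot. Pencil slot 26 (x) x 182 (y), centre x = -47, y = 0; tape-measure pocket 57 (x) x 93 (y), centre x = 24, y = 30. A 46 wide scoop crosses the slot's middle, x = -70 to -16.
- foam_masking: masking inlay with three cut-outs, fixed, 140 (x) x 214 (y) x 12 mm, dark on a grey sole; cut-outs 6 deep. Origin: centre of underside, z up; edge x = -70 faces the robot. Felt-pen slot 24 (x) x 148 (y), centre x = -47, y = -20; round roll pocket, 86 across, centre x = 17, y = 54; block pocket 64 (x) x 44 (y), centre x = 17, y = -73. A 46 wide scoop crosses the slot's middle, x = -70 to -16.
- pencil_mid (a point): a red flat carpenter's pencil lying on the bench, 11 mm wide (x), 168 mm long (y), 7 mm thick (z); its sharpened point is at -y. The point given is its centre, 3.5 mm above its underside. 10 g. Grasp it across x at its middle. Either end may point either way in the slot.
- tape_measure_mid (a point): a yellow tape measure standing upright on the bench, 40 mm thick (x), 79 mm long (y, with its hook), 66 mm tall (z). The point given is its centre, half-way up (33 mm). 0.28 kg. Grasp it across x. Its length lies along the inlay's y in the pocket, either way round.
- felt_pen_mid (a point): an orange felt pen lying on the bench, 10 mm wide (x), 134 mm long (y), 12 mm high (z). The point given is its centre, 6 mm above its underside. 12 g. Grasp it across x at its middle. Either end may point either way in the slot.
- masking_roll_mid (a point): a part-used roll of masking tape lying flat on the bench, 72 mm outside diameter, 24 mm high, with a hole of about 40 mm diameter through its middle, so that its wall is about 16 mm thick. The point given is the centre of the hole, half-way up (12 mm). 90 g. It can be grasped by its wall, one finger in the hole, 28 mm from the centre on any side. It may lie in its pocket at any angle.
- sanding_block_mid (a point): a red rubber sanding block lying flat on the bench, 30 mm (x) by 50 mm (y) by 20 mm high (z). The point given is its centre, half-way up (10 mm). 60 g. Grasp it across x. Its 50 mm length lies along the inlay's x in the pocket, either way round.
- spanner_mid (a point): a steel combination spanner, 28 x 180 x 7 mm, lying loose at the left behind the work; it is not part of a kit. The point given is its centre; y along its length.
- hex_key_mid (a point): a black L-shaped hex key, 31 x 83 x 5 mm, lying loose behind the work; it is not part of a kit. The point given is the centre of its outline; y along its length.
Not all that is in view belongs to the job. Of the things that look like the part that bears masking_roll_mid, take the one that is farthest from the robot's base at the start.

How it is judged:
By the outcome, as a careful person would: the job done as asked, in the order asked, and still so for the second after the job is handed in, with the robot touching nothing.
It also fails if it takes over 115 s, if anything falls off the work surface, if the arm or the gripper's body presses on something with over 40 N, if the wrist force passes 120 N, or if a joint passes its speed limit or range.

## Working session

There is one attempt and no reset: what is moved stays moved. The work goes in short steps, Python scripts to look and compute and a tool call to move; the robot and the scene stay as the last step left them, time stands still between calls to the robot, and variables do not carry over. Pictures are saved under pics/ and viewed, at most 14 in all, crops included, and the job is handed in when it is done.

Besides the shell and the picture viewer there is one more tool, called after "Request:" as name(argument=value, ...) on one line, values as JSON. play_rows: Moves the arm, as the interface text tells. Its arguments: {"type":"object","properties":{"xyz":{"type":"array","items":{"type":"array","items":{"type":"number"}}},"rot":{"type":"array","items":{"type":"array","items":{"type":"number"}}},"grip":{"type":"array","items":{"type":"number"}}},"required":["xyz","rot","grip"]}

```bash
mkdir -p pics; ls; cat > h.py <<'E'
import numpy as np, cv2
from bench import readout, vision, ctrl
def cam(n):
    c=vision.camera(n); return c
def ray(c,u,v):
    K=c["camera_matrix"];T=c["extrinsics"]
    d=T[:3,:3]@np.linalg.solve(K,np.array([u,v,1.])); return T[:3,3],d
def onplane(c,u,v,z):
    o,d=ray(c,u,v); return o+d*(z-o[2])/d[2]
def cloud(c):
    K=c["camera_matrix"];T=c["extrinsics"];D=c["depth"]
    v,u=np.mgrid[:D.shape[0],:D.shape[1]]
    p=np.stack([(u-K[0,2])/K[0,0]*D,(v-K[1,2])/K[1,1]*D,D],-1)
    return p@T[:3,:3].T+T[:3,3]
E
python3 - <<'E'
from h import *
o=readout.get_obs();print(o)
for n in("top","side"):
    c=cam(n);np.savez(n+"0.npz",**c);print(n,c["camera_matrix"],c["extrinsics"])
    cv2.imwrite(f"pics/{n}0.png",cv2.resize(c["color"][...,::-1],None,fx=1.5,fy=1.5))
E
```

```text
pics
{'time_s': 0.0, 'q': array([-1.49729348e+00,  1.81516804e-01,  1.60800068e+00,  5.34630294e-06,
        1.35379413e+00, -2.06294819e-01]), 'dq': array([ 9.12025500e-04, -5.14514831e-04, -5.83893849e-04,  3.01758549e-04,
       -8.77178197e-05, -2.12553610e-05]), 'joint_efforts': array([ 1.43492493e-04, -4.44878340e+01, -3.51337731e+01, -2.94541223e-04,
        9.10717790e-03,  1.39120723e-05]), 'eef_pos': array([ 0.15877543, -0.55211041,  0.24940129]), 'eef_rot': array([-8.57409224e-04,  9.90229823e-01,  1.39442313e-01,  5.96280602e-05]), 'wrist_force': array([ 0.30885216, -0.89007845,  0.61128185]), 'torque': array([ 0.03284557, -0.01721747,  0.06548638]), 'grasp_force': 0.0, 'opening': 0.9985138983283512}
top [[411.92839417   0.         265.826938  ]
 [  0.         411.92839417 190.48702542]
 [  0.           0.           1.        ]] [[ 0.00716174 -0.99741391  0.07151359  0.44197387]
 [-0.99996466 -0.00682841  0.00490453  0.18572059]
 [-0.00440353 -0.07154619 -0.99742757  1.14519452]
 [ 0.          0.          0.          1.        ]]
side [[355.56181178   0.         254.38833514]
 [  0.         355.56181178 192.35587395]
 [  0.           0.           1.        ]] [[ 9.10279448e-01 -1.84550958e-01  3.70583688e-01  2.07246908e-01]
 [-4.13993784e-01 -4.04298920e-01  8.15568225e-01 -5.62857388e-01]
 [-6.87312683e-04 -8.95814337e-01 -4.44427948e-01  4.40258563e-01]
 [ 0.00000000e+00  0.00000000e+00  0.00000000e+00  1.00000000e+00]]
```

View pics/top0.png

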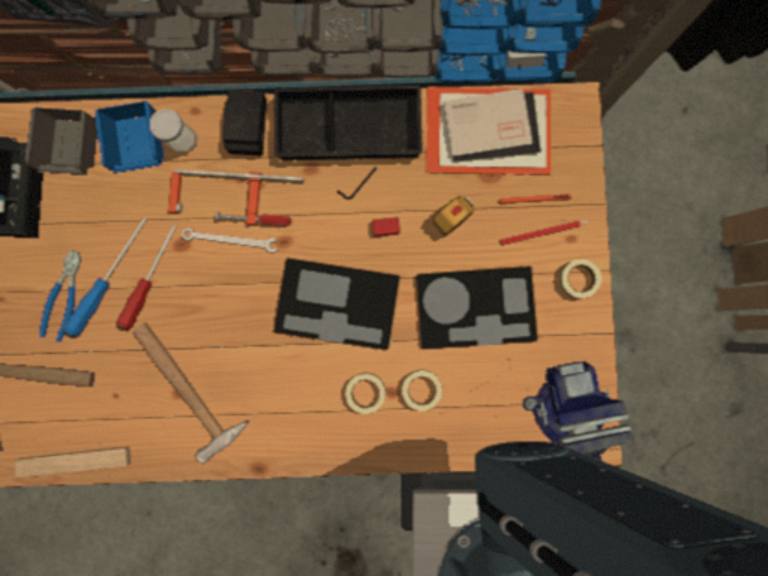

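View pics/side0.png

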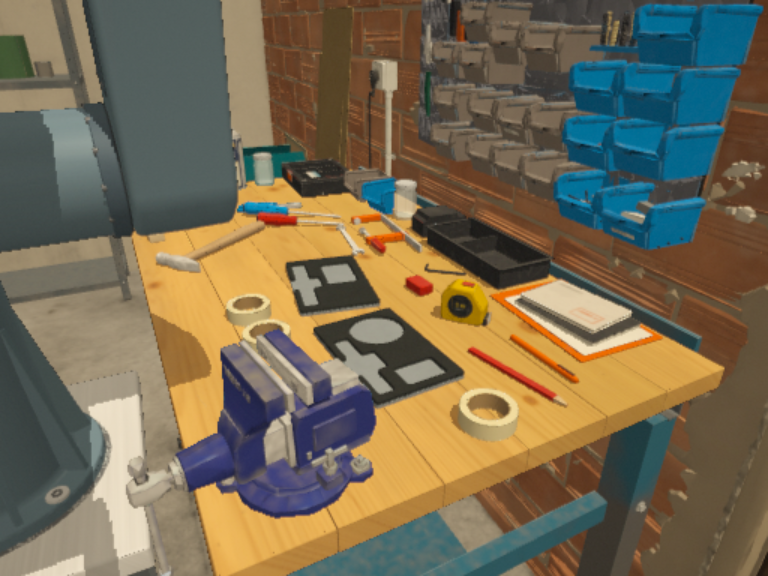

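The top view (shown at 1.5x) has three rolls that could be masking_roll_mid, at (365,393), (421,390) and (580,279). The right-hand one, at (580,279), looks farthest from the base. The marking inlay is at (337,304) and the masking inlay at (477,307). The block is at (385,227), the tape measure at (453,216), the felt pen at (535,199) and the pencil at (540,232). The side view shows the same things: the far roll at (487,413), and the two bench rolls at (249,308) and (267,332). Next I'll measure them all.

```bash
cat >> h.py <<'E'
def rect(c,mask,z):
    """outline on plane z -> (centre, long dir angle, sizes mm)"""
    cn=max(cv2.findContours(mask.astype(np.uint8),cv2.RETR_EXTERNAL,cv2.CHAIN_APPROX_NONE)[0],key=cv2.contourArea)[:,0,:]
    p=np.array([onplane(c,u,v,z)[:2] for u,v in cn])*1000
    (cx,cy),(w,h),a=cv2.minAreaRect(p.astype(np.float32))
    if w>h: ang=a
    else: ang=a+90
    return np.array([cx,cy]),(ang+90)%180-90,sorted((w,h)),p
def roi(m,u0,u1,v0,v1):
    r=np.zeros_like(m);r[v0:v1,u0:u1]=m[v0:v1,u0:u1];return r
E
cat > m1.py <<'E'
from h import *
np.set_printoptions(precision=1,suppress=True)
c=dict(np.load("top0.npz"));s=dict(np.load("side0.npz"))
P=cloud(c)*1000;Q=cloud(s)*1000
hsv=cv2.cvtColor(c["color"],cv2.COLOR_RGB2HSV);hs=cv2.cvtColor(s["color"],cv2.COLOR_RGB2HSV)
H,S,V=[hsv[...,i].astype(int) for i in range(3)]
sat=(S>190)|((S>170)&((H<8)|(H>172)))
red=((H<6)|(H>172))&(S>150)
items={ # roi in px, mask, top height
"block":(red,(243,270,142,162),.020),
"pencil":(red,(328,395,142,168),.007),
"pen":((S>180)&(H<12),(328,385,125,140),.012),
"tape":((S>140)&(V>60)&(H>12),(285,320,127,162),.066),
"rollA":((S<110)&(V>150),(225,262,245,280),.024),
"rollB":((S<110)&(V>150),(262,300,243,278),.024),
"rollC":((S<110)&(V>150),(370,405,170,203),.024),
"fmark":((V<70),(178,270,165,240),.012),
"fmask":((V<70),(270,365,165,240),.012)}
for k,(m,r,z) in items.items():
    mm=roi(m,*r)
    if not mm.any(): print(k,"none");continue
    ce,a,wh,p=rect(c,mm,z)
    zs=P[mm][:,2]; zs=zs[np.isfinite(zs)]
    q=Q[(np.hypot(Q[...,0]-ce[0],Q[...,1]-ce[1])<60)&(s["depth"]>0)]
    print(k,ce,"ang %.1f"%a,np.array(wh),"area",mm.sum(),"ztop p50/95",np.percentile(zs,[50,95]),"side z95",np.percentile(q[:,2],[50,99]) if len(q) else None,"r %.0f"%np.hypot(*ce))
# grey cut-outs inside inlays
for n,u0,u1 in(("mark",178,270),("mask",270,365)):
    g=roi((S<60)&(V>=80)&(V<170),u0,u1,165,240).astype(np.uint8)
    k,l,st,ct=cv2.connectedComponentsWithStats(g)
    for i in range(1,k):
        if st[i,4]>80:
            ce,a,wh,_=rect(c,l==i,.006);print(n,"cut",ct[i],ce,"%.1f"%a,np.array(wh),"z",np.median(P[l==i][:,2]))
a=cv2.resize(c["color"][160:210,350:420,::-1],None,fx=5.5,fy=5.5,interpolation=2)
b=cv2.resize(c["color"][235:285,220:305,::-1],None,fx=4.5,fy=5.5,interpolation=2)
cv2.imwrite("pics/rolls.png",np.hstack([a,b]))
E
python3 m1.py
```

```text
block [632.3 216.4] ang -83.2 [28.3 46.3] area 170 ztop p50/95 [19.3 22.7] side z95 [-3.1 19.5] r 668
pencil [624.9 -70.2] ang -76.1 [  8.6 149. ] area 161 ztop p50/95 [ 6.3 10.2] side z95 [-1.4  6.9] r 629
pen [687.8 -59.9] ang -86.4 [  7.5 131.1] area 112 ztop p50/95 [ 7.6 11.9] side z95 [-1.2  9.9] r 690
tape [643.5  96. ] ang 0.2 [90.2 91.2] area 1175 ztop p50/95 [ 0.3 62.9] side z95 [13.8 63.3] r 651
rollA [328.7 251.4] ang -89.6 [69.4 70.1] area 287 ztop p50/95 [23.8 27.3] side z95 [ 8.  23.8] r 414
rollB [334.8 149. ] ang -63.2 [69.3 69.9] area 275 ztop p50/95 [24.  27.7] side z95 [15.7 23.9] r 366
rollC [ 538.4 -140.6] ang -0.7 [68.1 68.7] area 261 ztop p50/95 [23.2 26.7] side z95 [-1.2 24.1] r 556
fmark [489.9 306.2] ang 81.6 [137.1 210.2] area 2294 ztop p50/95 [11.9 15.4] side z95 [ 4.2 12.1] r 578
fmask [484.9  50.5] ang -85.5 [136.1 211.4] area 2009 ztop p50/95 [11.4 15.1] side z95 [ 9.  12.4] r 488
mark cut [215.  191.9] [518.9 331.8] 81.0 [56.6 93. ] z 5.678359000726441
mark cut [221.8 218.3] [448.2 313. ] 88.4 [ 52.4 180.4] z 5.899091340269669
mask cut [297.2 200. ] [498.  104.9] 0.2 [83.  83.1] z 5.62739057732109
mask cut [343.1 196.9] [507.1 -22.5] 0.4 [44.2 61. ] z 5.503601439493466
mask cut [325.7 220.3] [444.8  26.1] -83.9 [ 51.4 147.1] z 5.417523080013087
```

View pics/rolls.png

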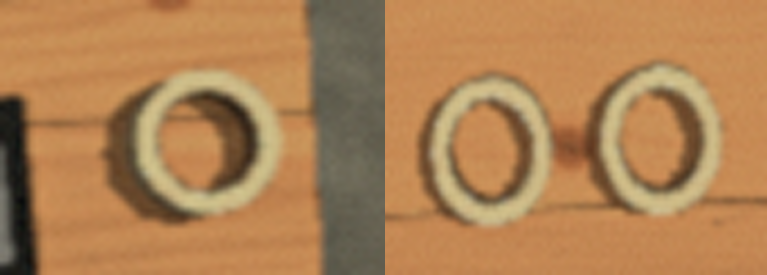

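The far roll, C, at top-view (580,279) in the 1.5x picture, is an intact ring. It is 556 mm from the base; the others are at 414 and 366 mm, so C is the one meant. The measured inlays and pockets agree with the stated geometry to within about 1.5 mm. The tape measure's mask failed, so I'll take its outline from depth in both views.

```bash
cat >> h.py <<'E'
def go(x,y,z,t):
    """print shift (tool axes, mm) and rz (rad) to reach world mm target with tool x at yaw t deg"""
    from scipy.spatial.transform import Rotation as Ro
    o=readout.get_obs();w,a,b,c_=o["eef_rot"];R=Ro.from_quat([a,b,c_,w])
    d=R.inv().apply(np.array([x,y,z])-1000*o["eef_pos"])
    G=Ro.from_quat([np.cos(np.radians(t)/2),np.sin(np.radians(t)/2),0,0])
    rv=(R.inv()*G).as_rotvec()
    print("shift",np.round(d,1),"rot",np.round(rv,4),"t %.1f"%o["time_s"],"pos",np.round(o["eef_pos"]*1000,1),"open %.3f"%o["opening"],"q",np.round(o["q"],2),"F",np.round(o["wrist_force"],1),"g %.1f"%o["grasp_force"])
E
python3 - <<'E'
from h import *
np.set_printoptions(precision=1,suppress=True)
print("tips",ctrl.tips_ahead)
for lo in (25,50):
  A=[]
  for n in("top","side"):
    c=dict(np.load(n+"0.npz"));P=cloud(c)*1000
    m=(np.hypot(P[...,0]-650,P[...,1]-100)<60)&(P[...,2]>lo)&(P[...,2]<75)&(c["depth"]>0)
    q=P[m];A.append(q);r=cv2.minAreaRect(q[:,:2].astype(np.float32));print(lo,n,len(q),r,np.percentile(q[:,2],99))
  r=cv2.minAreaRect(np.vstack(A)[:,:2].astype(np.float32));print("both",r)
go(650,100,200,60)
E
```

```text
tips 0.019
25 top 402 ((652.4718017578125, 94.46038818359375), (42.72606658935547, 72.46072387695312), 41.65626525878906) 67.18151275648857
25 side 520 ((651.8576049804688, 88.29070281982422), (41.04993438720703, 71.73804473876953), 40.46541976928711) 64.26014793665031
both ((652.324951171875, 91.86885070800781), (46.45175552368164, 76.35247039794922), 40.90725326538086)
50 top 289 ((649.1716918945312, 97.39999389648438), (41.89629364013672, 55.09243392944336), 45.546329498291016) 67.18810100708278
50 side 212 ((649.2875366210938, 91.43599700927734), (41.01515197753906, 51.733497619628906), 38.85320281982422) 64.58991058472121
both ((649.006103515625, 94.7203369140625), (45.95375442504883, 58.60931396484375), 45.546329498291016)
shift [ 652.2 -491.    50.4] rot [-0.  -0.  -0.8] t 0.1 pos [ 158.8 -552.1  249.5] open 0.998 q [-1.5  0.2  1.6 -0.   1.4 -0.2] F [ 0.1  0.3 -0.6] g 0.0
```

```bash
python3 -c "
from h import *
go(653,91,230,131)"
```

```text
shift [ 652.6 -481.6   20.4] rot [-7.0000e-04 -1.8000e-03 -2.0065e+00] t 0.1 pos [ 158.8 -552.1  249.5] open 0.998 q [-1.5   0.18  1.61 -0.    1.35 -0.21] F [ 0.1  0.3 -0.6] g 0.0
```

Request:
play_rows(xyz=[[50,-37,0],[105,-78,0],[160,-118,0],[210,-155,0],[260,-192,0],[310,-230,0],[360,-266,0],[410,-303,5],[460,-340,10],[510,-377,12]], rot=[[0,0,-0.15],[0,0,-0.3],[0,0,-0.45],[0,0,-0.6],[0,0,-0.75],[0,0,-0.9],[0,0,-1.05],[0,0,-1.2],[0,0,-1.35],[0,0,-1.5]], grip=[1,1,1,1,1,1,1,1,1,1])

```text
time_s: 1.35
eef_pos: [0.5395, -0.0553, 0.2382]
eef_rot: [-0.0, 0.628, 0.779, -0.0]
wrist_force: [1.0, -1.5, 0.8]
opening: 0.999
grasp_force: 0.0
```

```bash
python3 -c "
from h import *
go(653,91,110,131)"
```

```text
shift [118.9 142.1 128.1] rot [-5.000e-04 -3.000e-04 -5.015e-01] t 1.4 pos [539.5 -55.3 238.2] open 0.999 q [-0.32  0.12  1.7  -0.    1.32 -0.54] F [ 1.  -1.5  0.8] g 0.0
```

Request:
play_rows(xyz=[[23,27,10],[46,54,30],[69,81,55],[92,108,80],[114,135,105],[114,135,128],[114,135,128],[114,135,128],[114,135,128],[114,135,128]], rot=[[0,0,-0.1],[0,0,-0.2],[0,0,-0.3],[0,0,-0.4],[0,0,-0.5],[0,0,-0.5],[0,0,-0.5],[0,0,-0.5],[0,0,-0.5],[0,0,-0.5]], grip=[1,1,1,1,1,1,1,1,1,1])

```text
time_s: 2.6
eef_pos: [0.6478, 0.0818, 0.112]
eef_rot: [0.001, 0.418, 0.908, 0.0]
wrist_force: [0.4, 0.8, 0.0]
opening: 1.0
grasp_force: 0.0
```

```bash
python3 -c "
from h import *
go(653,91,40,131)
c=cam('side');T=c['color'][150:270,250:390,::-1];cv2.imwrite('pics/s1.png',cv2.resize(T,None,fx=4,fy=4,interpolation=2))"
```

```text
shift [ 3.7  9.8 72. ] rot [ 0.0014  0.0013 -0.0071] t 2.6 pos [647.8  81.8 112. ] open 1.000 q [-0.06  0.49  1.5   0.    1.15 -0.76] F [0.4 0.8 0. ] g 0.0
```

View pics/s1.png

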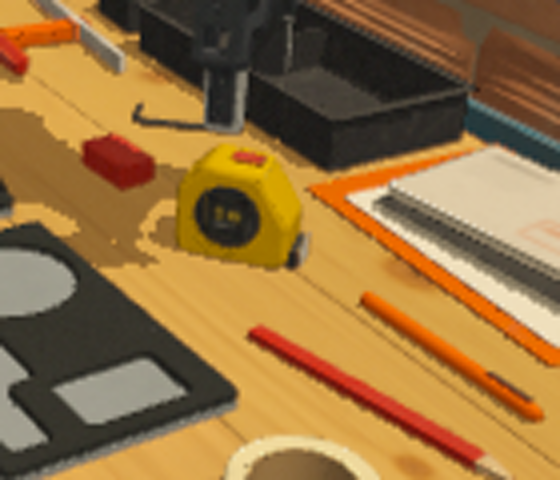

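Request:
play_rows(xyz=[[4,10,0],[4,10,15],[4,10,35],[4,10,55],[4,10,72],[4,10,72],[4,10,72],[4,10,72],[4,10,72],[4,10,72]], rot=[[0,0,-0.007],[0,0,-0.007],[0,0,-0.007],[0,0,-0.007],[0,0,-0.007],[0,0,-0.007],[0,0,-0.007],[0,0,-0.007],[0,0,-0.007],[0,0,-0.007]], grip=[1,1,1,1,1,1,0.3,0.3,0.3,0.3])

```text
time_s: 3.9
eef_pos: [0.6532, 0.0918, 0.04]
eef_rot: [0.001, 0.414, 0.91, 0.0]
wrist_force: [0.6, 0.5, 4.7]
opening: 0.464
grasp_force: 60.9
```

Request:
play_rows(xyz=[[0,0,0],[0,0,0],[0,0,0],[0,0,0],[0,0,0],[0,0,-20],[0,0,-40],[0,0,-70],[0,0,-90],[0,0,-90]], rot=[[0,0,0],[0,0,0],[0,0,0],[0,0,0],[0,0,0],[0,0,0],[0,0,0],[0,0,0],[0,0,0],[0,0,0]], grip=[0.3,0.3,0.3,0.3,0.3,0.3,0.3,0.3,0.3,0.3])

```text
time_s: 5.15
eef_pos: [0.6538, 0.0917, 0.1315]
eef_rot: [0.002, 0.415, 0.91, 0.001]
wrist_force: [-0.8, 0.6, -2.4]
opening: 0.459
grasp_force: 60.8
```

```bash
python3 - <<'E'
from h import *
go(518.5,332,160,81.6)
o=readout.get_obs();e=o["eef_pos"]*1000
L=np.array([np.cos(np.radians(131)),np.sin(np.radians(131))])
N=np.array([L[1],-L[0]])
for n in("top","side"):
    c=cam(n);P=cloud(c)*1000
    h=cv2.cvtColor(c["color"],cv2.COLOR_RGB2HSV).astype(int)
    m=(abs(P[...,0]-e[0])<75)&(abs(P[...,1]-e[1])<75)&(P[...,2]>e[2]-60)&(P[...,2]<e[2]+40)&(h[...,1]>120)&(abs(h[...,0]-24)<10)
    q=P[m]; 
    if len(q): 
        for a,b in((-60,-20),(-20,40)):
            k=q[(q[:,2]-e[2]>a)&(q[:,2]-e[2]<b)]
            if len(k): print(n,a,len(k),"along",np.percentile((k[:,:2]-e[:2])@L,[1,99]),"across",np.percentile((k[:,:2]-e[:2])@N,[1,99]),"z",np.percentile(k[:,2]-e[2],[1,99]))
E
```

```text
shift [270.   55.8 -29.2] rot [0.0047 0.0016 0.8626] t 5.2 pos [653.8  91.7 131.5] open 0.459 q [-0.04  0.48  1.47  0.    1.19 -0.76] F [-0.8  0.6 -2.4] g 60.8
top -60 4 along [27.09531302 35.59015274] across [-18.71875189 -17.26965708] z [-29.53630812 -20.24763667]
top -20 73 along [12.666842   36.53765737] across [-50.47114089   0.7872099 ] z [-12.44158244  38.58162994]
side -60 217 along [-36.82258544  34.29089414] across [-23.57202973   5.20919523] z [-42.32002694 -20.46797401]
side -20 315 along [-36.50413409  32.48027346] across [-46.52136842  14.06425132] z [-19.37479181  31.64077376]
```

Request:
play_rows(xyz=[[30,6,0],[62,12,0],[94,19,0],[126,26,0],[158,33,0],[190,40,0],[222,47,0],[250,53,0],[271,57,0],[271,57,0]], rot=[[0.004,0,0.1],[0.004,0,0.2],[0.004,0,0.3],[0.004,0,0.4],[0.004,0,0.5],[0.004,0,0.6],[0.004,0,0.7],[0.004,0,0.8],[0.004,0,0.862],[0.004,0,0.862]], grip=[0.3,0.3,0.3,0.3,0.3,0.3,0.3,0.3,0.3,0.3])

```text
time_s: 6.5
eef_pos: [0.5154, 0.3344, 0.1269]
eef_rot: [-0.001, 0.756, 0.655, -0.003]
wrist_force: [0.4, 0.4, -2.0]
opening: 0.459
grasp_force: 60.8
```

```bash
python3 -c "
from h import *
go(518.6,334,60,81.6)"
```

```text
shift [ 0.2  3.7 66.9] rot [-0.0064  0.0031  0.003 ] t 6.5 pos [515.4 334.4 126.9] open 0.459 q [0.38 0.4  1.59 0.   1.15 0.53] F [ 0.4  0.4 -2. ] g 60.8
```

Request:
play_rows(xyz=[[0,4,0],[0,4,15],[0,4,30],[0,4,45],[0,4,55],[0,4,60],[0,4,66],[0,4,66],[0,4,66],[0,4,66]], rot=[[-0.006,0.003,0.003],[-0.006,0.003,0.003],[-0.006,0.003,0.003],[-0.006,0.003,0.003],[-0.006,0.003,0.003],[-0.006,0.003,0.003],[-0.006,0.003,0.003],[-0.006,0.003,0.003],[-0.006,0.003,0.003],[-0.006,0.003,0.003]], grip=[0.3,0.3,0.3,0.3,0.3,0.3,0.3,0.3,0.3,0.3])

```text
time_s: 7.75
eef_pos: [0.5214, 0.3331, 0.0632]
eef_rot: [0.001, 0.758, 0.653, 0.002]
wrist_force: [-0.2, -0.9, -2.8]
opening: 0.461
grasp_force: 60.7
```

```bash
python3 -c "
from h import *
go(518.6,334,47,81.6)
c=cam('side');T=c['color'][120:230,170:300,::-1];a=cv2.resize(T,None,fx=3,fy=3,interpolation=2)
c=cam('top');T=c['color'][150:260,165:295,::-1];b=cv2.resize(T,None,fx=3,fy=3,interpolation=2)
cv2.imwrite('pics/s2.png',np.hstack([a,b]))"
```

```text
shift [ 0.4 -2.9 16.2] rot [ 0.0033 -0.0018 -0.0023] t 7.8 pos [521.4 333.1  63.2] open 0.461 q [ 0.38  0.49  1.61 -0.    1.03  0.53] F [-0.2 -0.9 -2.8] g 60.7
```

View pics/s2.png

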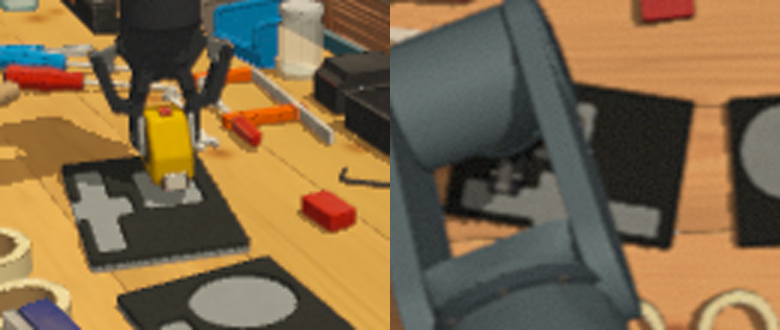

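The left half (side view) shows the tape measure upright over its pocket at (165,180), hook towards the camera. In the right half (top view) the arm hides it. I'll lower and release.

Request:
play_rows(xyz=[[0,-3,0],[0,-3,3],[0,-3,7],[0,-3,11],[0,-3,14],[0,-3,16],[0,-3,16],[0,-3,16],[0,-3,16],[0,-3,16]], rot=[[0.003,-0.002,0],[0.003,-0.002,0],[0.003,-0.002,0],[0.003,-0.002,0],[0.003,-0.002,0],[0.003,-0.002,0],[0.003,-0.002,0],[0.003,-0.002,0],[0.003,-0.002,0],[0.003,-0.002,0]], grip=[0.3,0.3,0.3,0.3,0.3,0.3,0.3,0.3,0.3,0.3])

```text
time_s: 9.1
eef_pos: [0.5182, 0.3334, 0.0468]
eef_rot: [0.0, 0.758, 0.653, -0.0]
wrist_force: [0.6, 0.5, -1.8]
opening: 0.462
grasp_force: 60.7
```

```bash
python3 -c "
from h import *
go(518.6,334,46,81.6)"
```

```text
shift [0.6 0.3 0.8] rot [-0.0003  0.0005 -0.0023] t 9.1 pos [518.2 333.4  46.8] open 0.462 q [ 0.38  0.52  1.62 -0.    1.01  0.53] F [ 0.6  0.5 -1.8] g 60.7
```

Request:
play_rows(xyz=[[0,0,0.5],[0,0,0.5],[0,0,0.5],[0,0,0.5],[0,0,-20],[0,0,-45],[0,0,-80],[0,0,-120],[0,0,-120],[0,0,-120]], rot=[[0,0,0],[0,0,0],[0,0,0],[0,0,0],[0,0,0],[0,0,0],[0,0,0],[0,0,0],[0,0,0],[0,0,0]], grip=[0.462,0.8,0.8,0.8,0.8,0.8,0.8,0.8,0.8,0.8])

```text
time_s: 10.35
eef_pos: [0.5182, 0.3335, 0.1675]
eef_rot: [0.0, 0.758, 0.653, 0.0]
wrist_force: [0.2, -0.0, 0.2]
opening: 0.804
grasp_force: 0.0
```

```bash
python3 - <<'E'
from h import *
np.set_printoptions(precision=1,suppress=True)
go(627,-78,130,103.9)
c=cam("side");P=cloud(c)*1000
m=(np.hypot(P[...,0]-518,P[...,1]-332)<55)&(P[...,2]>25)&(P[...,2]<85)
h=cv2.cvtColor(c["color"],cv2.COLOR_RGB2HSV).astype(int)
m&=(h[...,1]>120);q=P[m];print(len(q),cv2.minAreaRect(q[:,:2].astype(np.float32)),np.percentile(q[:,2],[95,99]))
E
```

```text
shift [-390.8  168.6   37.6] rot [ 0.   0.  -0.4] t 10.3 pos [518.2 333.5 167.5] open 0.804 q [ 0.4  0.3  1.6 -0.   1.2  0.5] F [ 0.2 -0.   0.2] g 0.0
320 ((515.6908569335938, 328.1403503417969), (70.57284545898438, 40.98172378540039), 83.86009979248047) [68.3 70. ]
```

Request:
play_rows(xyz=[[-45,20,0],[-95,41,0],[-150,65,0],[-205,88,0],[-260,112,5],[-315,136,15],[-365,158,30],[-391,169,45],[-391,169,60],[-391,169,60]], rot=[[0,0,-0.05],[0,0,-0.1],[0,0,-0.15],[0,0,-0.2],[0,0,-0.25],[0,0,-0.3],[0,0,-0.35],[0,0,-0.39],[0,0,-0.39],[0,0,-0.39]], grip=[0.5,0.4,0.35,0.35,0.35,0.35,0.35,0.35,0.35,0.35])

```text
time_s: 11.65
eef_pos: [0.6252, -0.077, 0.1041]
eef_rot: [-0.003, 0.617, 0.787, -0.001]
wrist_force: [-0.1, 0.2, 0.2]
opening: 0.35
grasp_force: 0.0
```

```bash
python3 - <<'E'
from h import *
go(627,-78,40,103.9)
s=cam("side");h=cv2.cvtColor(s["color"],cv2.COLOR_RGB2HSV).astype(int)
H,S=h[...,0],h[...,1]
P=cloud(s)*1000
m=(((H<6)|(H>172))&(S>150)&(P[...,0]>540)&(P[...,0]<700)&(P[...,1]<20)&(P[...,1]>-180))
ce,a,wh,_=rect(s,m,.006);print("pencil side",ce,a,wh,m.sum())
m=((H<14)&(S>190)&(H>5)&(P[...,0]>665)&(P[...,0]<720)&(P[...,1]<20)&(P[...,1]>-140)&(P[...,2]>2))
ce,a,wh,_=rect(s,m,.009);print("pen side",ce,a,wh,m.sum())
E
```

```text
shift [-1.6  1.9 64. ] rot [-0.0053 -0.003  -0.0021] t 11.7 pos [625.2 -77.  104.1] open 0.350 q [-0.31  0.46  1.56 -0.    1.12 -0.55] F [-0.1  0.2  0.2] g 0.0
pencil side [623.22064209 -74.16570282] -75.73577308654785 [14.220318794250488, 146.9322967529297] 267
pen side [684.19335938 -68.90982819] -85.1008996963501 [12.532838821411133, 135.5152587890625] 178
```

Request:
play_rows(xyz=[[-0.5,1,5],[-0.5,1,20],[-0.5,1,40],[-0.5,1,60],[-0.5,1,72],[-0.5,1,77],[-0.5,1,77],[-0.5,1,77],[-0.5,1,77],[-0.5,1,77]], rot=[[-0.005,-0.003,-0.002],[-0.005,-0.003,-0.002],[-0.005,-0.003,-0.002],[-0.005,-0.003,-0.002],[-0.005,-0.003,-0.002],[-0.005,-0.003,-0.002],[-0.005,-0.003,-0.002],[-0.005,-0.003,-0.002],[-0.005,-0.003,-0.002],[-0.005,-0.003,-0.002]], grip=[0.35,0.35,0.35,0.35,0.35,0.35,0.35,0.35,0.35,0.35])

```text
time_s: 12.95
eef_pos: [0.6286, -0.0787, 0.0303]
eef_rot: [0.003, 0.616, 0.788, 0.001]
wrist_force: [-0.1, 0.9, 0.5]
opening: 0.35
grasp_force: 0.0
```

```bash
python3 - <<'E'
from h import *
go(626,-79,21,103.9)
s=cam("side");T=s['color'][190:300,280:410,::-1];cv2.imwrite('pics/s3.png',cv2.resize(T,None,fx=4,fy=4,interpolation=2))
E
```

```text
shift [ 0.3 -2.7  9.3] rot [0.005  0.0038 0.0005] t 12.9 pos [628.6 -78.7  30.3] open 0.350 q [-0.31  0.57  1.58 -0.    0.99 -0.55] F [-0.1  0.9  0.5] g 0.0
```

View pics/s3.png

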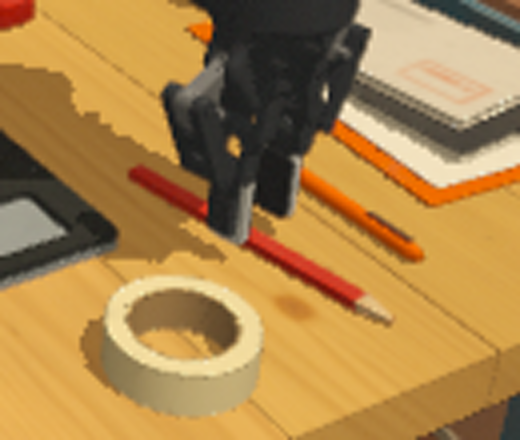

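The side view shows the open fingers straddling the pencil near its middle, at about (245,225).

Request:
play_rows(xyz=[[0,-2,3],[0,-2,6],[0,-2,9],[0,-2,9],[0,-2,9],[0,-2,9],[0,-2,9],[0,-2,9],[0,-2,9],[0,-2,9]], rot=[[0.005,0.004,0],[0.005,0.004,0],[0.005,0.004,0],[0.005,0.004,0],[0.005,0.004,0],[0.005,0.004,0],[0.005,0.004,0],[0.005,0.004,0],[0.005,0.004,0],[0.005,0.004,0]], grip=[0.35,0.35,0.35,0.35,0.35,0.35,0.35,0.05,0.05,0.05])

```text
time_s: 14.25
eef_pos: [0.6266, -0.0792, 0.0211]
eef_rot: [-0.0, 0.616, 0.788, -0.0]
wrist_force: [-0.0, 0.4, 1.6]
opening: 0.1
grasp_force: 58.9
```

Request:
play_rows(xyz=[[0,0,0],[0,0,0],[0,0,0],[0,0,0],[0,0,-10],[0,0,-30],[0,0,-60],[0,0,-60],[0,0,-60],[0,0,-60]], rot=[[0,0,0],[0,0,0],[0,0,0],[0,0,0],[0,0,0],[0,0,0],[0,0,0],[0,0,0],[0,0,0],[0,0,0]], grip=[0.0,0.0,0.0,0.0,0.0,0.0,0.0,0.0,0.0,0.0])

```text
time_s: 15.5
eef_pos: [0.6256, -0.0789, 0.0798]
eef_rot: [-0.001, 0.616, 0.788, -0.0]
wrist_force: [-0.4, 0.6, -0.7]
opening: 0.101
grasp_force: 58.7
```

```bash
python3 - <<'E'
from h import *
go(443.5,313,110,81.6)
e=readout.get_obs()["eef_pos"]*1000
L=np.array([np.cos(np.radians(103.9)),np.sin(np.radians(103.9))])
s=cam("side");h=cv2.cvtColor(s["color"],cv2.COLOR_RGB2HSV).astype(int)
H,S=h[...,0],h[...,1];P=cloud(s)*1000
m=((H<6)|(H>172))&(S>150)&(abs(P[...,0]-e[0])<60)&(abs(P[...,1]-e[1])<120)&(P[...,2]>30)
v,u=np.nonzero(m);p=np.array([onplane(s,a,b,(e[2]-17)/1000)[:2]*1000 for a,b in zip(u,v)])
al=(p-e[:2])@L
print(m.sum(),"red along",al.min(),al.max(),"z",np.percentile(P[m][:,2]-e[2],[5,50,95]))
E
```

```text
shift [424.2 -82.5 -29.3] rot [-0.0027 -0.0012  0.3896] t 15.5 pos [625.6 -78.9  79.8] open 0.101 q [-0.31  0.49  1.57  0.    1.08 -0.56] F [-0.4  0.6 -0.7] g 58.7
230 red along -67.64370465081838 81.21156945673987 z [-19.17662062 -15.72690676 -14.19534426]
```

Request:
play_rows(xyz=[[30,-6,-15],[80,-16,-30],[135,-26,-40],[190,-37,-40],[245,-48,-40],[300,-58,-40],[355,-69,-40],[400,-78,-40],[424,-82,-40],[424,-82,-40]], rot=[[0,0,0.04],[0,0,0.08],[0,0,0.12],[0,0,0.17],[0,0,0.22],[0,0,0.27],[0,0,0.32],[0,0,0.36],[0,0,0.39],[0,0,0.39]], grip=[0,0,0,0,0,0,0,0,0,0])

```text
time_s: 16.8
eef_pos: [0.4436, 0.3138, 0.1204]
eef_rot: [-0.001, 0.756, 0.654, -0.001]
wrist_force: [0.4, -1.6, -0.4]
opening: 0.096
grasp_force: 58.7
```

Request:
play_rows(xyz=[[0,0,0],[0,0,10],[0,0,25],[0,0,45],[0,0,60],[0,0,70],[0,0,70],[0,0,70],[0,0,70],[0,0,70]], rot=[[0,0,0],[0,0,0],[0,0,0],[0,0,0],[0,0,0],[0,0,0],[0,0,0],[0,0,0],[0,0,0],[0,0,0]], grip=[0,0,0,0,0,0,0,0,0,0])

```text
time_s: 18.05
eef_pos: [0.4452, 0.3129, 0.0517]
eef_rot: [-0.0, 0.757, 0.653, 0.0]
wrist_force: [0.3, -0.4, 0.3]
opening: 0.097
grasp_force: 58.7
```

```bash
python3 - <<'E'
from h import *
go(443.4,313.1,27.5,81.6)
s=cam("side");T=s['color'][130:230,160:290,::-1];cv2.imwrite('pics/s4.png',cv2.resize(T,None,fx=5,fy=5,interpolation=2))
E
```

```text
shift [-0.1 -1.8 24.2] rot [-0.     -0.0009 -0.0003] t 18.1 pos [445.2 312.9  51.7] open 0.097 q [0.39 0.38 1.81 0.   0.95 0.54] F [ 0.3 -0.4  0.3] g 58.7
```

View pics/s4.png

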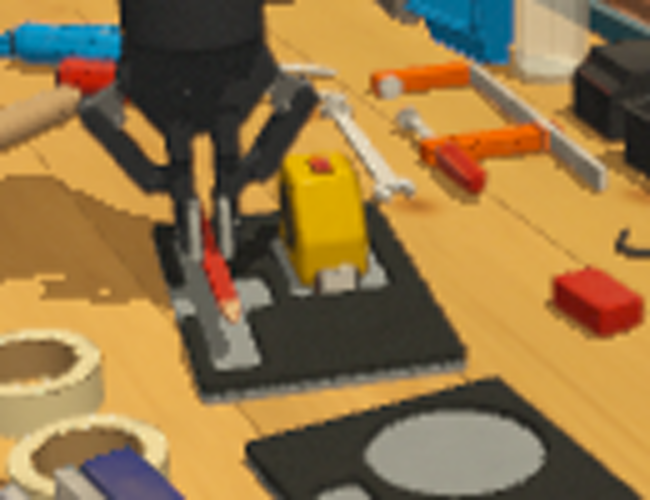

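The pencil hangs over its slot at (220,270), point towards the camera. The tape measure at (325,215) is seated upright in its pocket, clear of the gripper's links. I'll lower the pencil.

Request:
play_rows(xyz=[[0,-2,4],[0,-2,9],[0,-2,14],[0,-2,18],[0,-2,21],[0,-2,24],[0,-2,24],[0,-2,24],[0,-2,24],[0,-2,24]], rot=[[0,0,0],[0,0,0],[0,0,0],[0,0,0],[0,0,0],[0,0,0],[0,0,0],[0,0,0],[0,0,0],[0,0,0]], grip=[0,0,0,0,0,0,0,0,0,0])

```text
time_s: 19.35
eef_pos: [0.4429, 0.313, 0.0271]
eef_rot: [-0.0, 0.757, 0.653, -0.0]
wrist_force: [0.4, 0.7, 0.1]
opening: 0.099
grasp_force: 58.7
```

```bash
python3 -c "
from h import *
go(443.4,313.1,27,81.6)"
```

```text
shift [0.2 0.5 0.1] rot [-0.0008 -0.0004 -0.0004] t 19.4 pos [442.9 313.   27.1] open 0.099 q [0.4  0.42 1.82 0.   0.9  0.54] F [0.4 0.7 0.1] g 58.7
```

Request:
play_rows(xyz=[[0,0,0],[0,0,0],[0,0,0],[0,0,0],[0,0,-15],[0,0,-40],[0,0,-70],[0,0,-110],[0,0,-110],[0,0,-110]], rot=[[0,0,0],[0,0,0],[0,0,0],[0,0,0],[0,0,0],[0,0,0],[0,0,0],[0,0,0],[0,0,0],[0,0,0]], grip=[0.2,0.25,0.25,0.25,0.25,0.25,0.25,0.25,0.25,0.25])

```text
time_s: 20.6
eef_pos: [0.4428, 0.3129, 0.1374]
eef_rot: [-0.0, 0.757, 0.653, 0.0]
wrist_force: [0.2, 0.4, -0.5]
opening: 0.249
grasp_force: 0.0
```

```bash
python3 - <<'E'
from h import *
s=cam("side");h=cv2.cvtColor(s["color"],cv2.COLOR_RGB2HSV).astype(int)
H,S=h[...,0],h[...,1];P=cloud(s)*1000
m=((H<6)|(H>172))&(S>150)&(abs(P[...,0]-445)<40)&(abs(P[...,1]-310)<100)&(P[...,2]<30)
print(rect(s,m,.012)[:3],m.sum(),"z",np.percentile(P[m][:,2],[5,50,95]))
n=(abs(P[...,0]-505)<60)&(abs(P[...,1]-250)<20);print("foam z",np.median(P[n][:,2]))
for t in (104,): go(537.5,-112,120,t)
E
```

```text
(array([442.75387573, 321.68411255]), 81.92424774169922, [10.659936904907227, 148.68902587890625]) 84 z [ 9.88548785 11.9062611  13.27927446]
foam z 408.2495322410222
shift [-406.2  156.4   16.4] rot [-2.000e-03 -1.000e-04 -3.913e-01] t 20.6 pos [442.3 312.7 136.6] open 0.249 q [0.4  0.24 1.78 0.   1.12 0.54] F [ 0.3 -0.5 -1.6] g 0.0
```

```bash
python3 - <<'E'
from h import *
go(565.5,-142,100,90)
s=dict(np.load("side0.npz"));P=cloud(s)*1000
h=cv2.cvtColor(s["color"],cv2.COLOR_RGB2HSV).astype(int)
m=(abs(P[...,0]-538)<50)&(abs(P[...,1]+142)<50)&(P[...,2]>20)&(P[...,2]<28)
print(cv2.minEnclosingCircle(P[m][:,:2].astype(np.float32)),np.percentile(P[m][:,2],90))
m=m|(h[...,1]<110)&(h[...,2]>130)&(abs(P[...,0]-538)<50)&(abs(P[...,1]+142)<50)&(P[...,2]>19)
r=rect(s,m,.024);print(r[:3])
E
```

```text
shift [-431.8  188.5   36.4] rot [-0.002   0.0002 -0.1469] t 20.6 pos [442.3 312.7 136.6] open 0.249 q [0.4  0.24 1.78 0.   1.12 0.54] F [ 0.3 -0.5 -1.6] g 0.0
((540.919921875, -144.1452178955078), 37.44363784790039) 23.86966867956935
(array([ 538.16778564, -146.98257446]), 65.4917221069336, [71.38916015625, 73.31969451904297])
```

Request:
play_rows(xyz=[[-45,20,0],[-100,44,0],[-155,68,0],[-210,92,0],[-265,116,0],[-320,140,0],[-375,164,10],[-432,189,20],[-433,189,30],[-433,189,36]], rot=[[0,0,-0.02],[0,0,-0.04],[0,0,-0.06],[0,0,-0.08],[0,0,-0.1],[0,0,-0.12],[0,0,-0.147],[0,0,-0.147],[0,0,-0.147],[0,0,-0.147]], grip=[0.45,0.45,0.45,0.45,0.45,0.45,0.45,0.45,0.45,0.45])

```text
time_s: 21.9
eef_pos: [0.5649, -0.1424, 0.0986]
eef_rot: [-0.002, 0.707, 0.707, -0.001]
wrist_force: [0.0, -0.2, 0.7]
opening: 0.45
grasp_force: 0.0
```

Request:
play_rows(xyz=[[0,0,0],[0,0,0],[0,0,10],[0,0,25],[0,0,40],[0,0,40],[0,0,40],[0,0,40],[0,0,40],[0,0,40]], rot=[[0,0,0],[0,0,0],[0,0,0],[0,0,0],[0,0,0],[0,0,0],[0,0,0],[0,0,0],[0,0,0],[0,0,0]], grip=[0.45,0.45,0.45,0.45,0.45,0.45,0.45,0.45,0.45,0.45])

```text
time_s: 23.15
eef_pos: [0.5666, -0.1431, 0.0612]
eef_rot: [-0.0, 0.707, 0.707, -0.0]
wrist_force: [-0.5, 0.5, 0.8]
opening: 0.445
grasp_force: 0.0
```

```bash
python3 - <<'E'
from h import *
go(566.5,-143,26,90)
s=cam("side");T=s['color'][190:300,270:400,::-1];cv2.imwrite('pics/s5.png',cv2.resize(T,None,fx=4,fy=4,interpolation=2))
E
```

```text
shift [ 0.1 -0.1 35.2] rot [-0.0003 -0.0001 -0.0001] t 23.1 pos [ 566.6 -143.1   61.2] open 0.445 q [-0.45  0.44  1.7   0.    1.   -0.45] F [-0.5  0.5  0.8] g 0.0
```

View pics/s5.png

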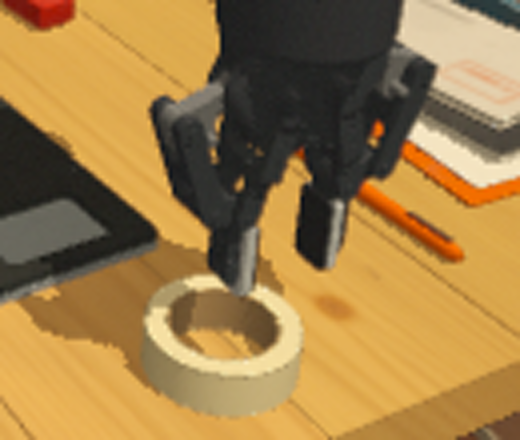

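The fingers stand above the far wall of the roll: the near one, tip at (238,290), is over the hole and the other, (320,265), is outside. I'll lower, close and lift.

Request:
play_rows(xyz=[[0,0,8],[0,0,18],[0,0,28],[0,0,35],[0,0,35],[0,0,35],[0,0,35],[0,0,35],[0,0,35],[0,0,35]], rot=[[0,0,0],[0,0,0],[0,0,0],[0,0,0],[0,0,0],[0,0,0],[0,0,0],[0,0,0],[0,0,0],[0,0,0]], grip=[0.45,0.45,0.45,0.45,0.45,0.45,0.45,0.1,0.05,0.05])

```text
time_s: 24.45
eef_pos: [0.5669, -0.1433, 0.0264]
eef_rot: [0.0, 0.707, 0.707, 0.0]
wrist_force: [0.4, -0.8, 2.2]
opening: 0.116
grasp_force: 74.0
```

Request:
play_rows(xyz=[[0,0,0],[0,0,0],[0,0,0],[0,0,0],[0,0,-10],[0,0,-30],[0,0,-60],[0,0,-60],[0,0,-60],[0,0,-60]], rot=[[0,0,0],[0,0,0],[0,0,0],[0,0,0],[0,0,0],[0,0,0],[0,0,0],[0,0,0],[0,0,0],[0,0,0]], grip=[0,0,0,0,0,0,0,0,0,0])

```text
time_s: 25.7
eef_pos: [0.5655, -0.1426, 0.0847]
eef_rot: [-0.002, 0.707, 0.707, -0.001]
wrist_force: [0.5, -0.3, -0.7]
opening: 0.112
grasp_force: 73.3
```

```bash
python3 - <<'E'
from h import *
go(525.7,105.3,80,90)
e=readout.get_obs()["eef_pos"]*1000
for n in("side","top"):
    s=cam(n);h=cv2.cvtColor(s["color"],cv2.COLOR_RGB2HSV).astype(int);P=cloud(s)*1000
    m=(h[...,1]<120)&(h[...,2]>130)&(abs(P[...,0]-e[0]+28)<50)&(abs(P[...,1]-e[1])<50)&(P[...,2]>50)&(P[...,2]<e[2]+5)
    q=P[m]
    if len(q)>20: print(n,len(q),"rel",np.round(rect(s,m,(e[2]-2)/1000)[0]-e[:2],1),"z",np.percentile(q[:,2]-e[2],[5,50,95]),np.round(rect(s,m,(e[2]-2)/1000)[2]))
E
```

```text
shift [247.9 -39.8   5.2] rot [-0.0029 -0.0014 -0.0001] t 25.7 pos [ 565.5 -142.6   84.7] open 0.112 q [-0.45  0.4   1.7   0.    1.05 -0.45] F [ 0.5 -0.3 -0.7] g 73.3
side 768 rel [-42.3 -11.8] z [-24.05364422  -6.74674649  -2.57859932] [72. 98.]
top 68 rel [-20.8  24.9] z [-6.34516743 -3.05397595 -0.48201492] [20. 56.]
```

```bash
python3 - <<'E'
from h import *
s=cam("side");T=s['color'][170:280,270:400,::-1];cv2.imwrite('pics/s6.png',cv2.resize(T,None,fx=4,fy=4,interpolation=2))
E
```

```text
(no output)
```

View pics/s6.png

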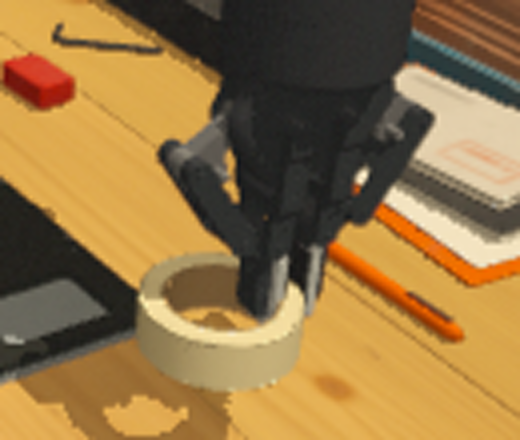

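The roll is held level by its far wall: roll at (220,315), fingers at (265,300). I'll measure where its centre lies relative to the TCP and move on.

```bash
python3 - <<'E'
from h import *
e=readout.get_obs()["eef_pos"]*1000
s=cam("side");h=cv2.cvtColor(s["color"],cv2.COLOR_RGB2HSV).astype(int);P=cloud(s)*1000
r=roi((h[...,1]>25)&(h[...,1]<120)&(h[...,2]>90)&(P[...,2]>50),302,348,228,270)
k,l,st,ct=cv2.connectedComponentsWithStats(r.astype(np.uint8));m=l==1+np.argmax(st[1:,4])
q=P[m]-e;print(m.sum(),np.percentile(q[:,2],[2,50,98]))
t=q[q[:,2]>-8];print("top",len(t),t[:,:2].min(0),t[:,:2].max(0),cv2.minEnclosingCircle(t[:,:2].astype(np.float32)))
E
```

```text
819 [-25.3449224   -6.06129334  11.11984522]
top 458 [-358.56829601 -420.08573663] [ 7.30802983 36.49785661] ((-182.8487091064453, -196.928466796875), 284.0362548828125)
```

Request:
play_rows(xyz=[[20,-3,-8],[50,-8,-15],[85,-14,-20],[120,-19,-20],[155,-25,-20],[190,-31,-20],[220,-36,-20],[248,-40,-20],[248,-40,-20],[248,-40,-20]], rot=[[0,0,0],[0,0,0],[0,0,0],[0,0,0],[0,0,0],[0,0,0],[0,0,0],[0,0,0],[0,0,0],[0,0,0]], grip=[0,0,0,0,0,0,0,0,0,0])

```text
time_s: 27.15
eef_pos: [0.5263, 0.1051, 0.1063]
eef_rot: [-0.0, 0.707, 0.707, -0.0]
wrist_force: [-0.2, -0.0, -0.4]
opening: 0.112
grasp_force: 73.3
```

```bash
python3 - <<'E'
from h import *
e=readout.get_obs()["eef_pos"]*1000
s=cam("side");h=cv2.cvtColor(s["color"],cv2.COLOR_RGB2HSV).astype(int);P=cloud(s)*1000
q=P-e
m=(h[...,1]>25)&(h[...,1]<125)&(h[...,2]>90)&(abs(q[...,0]+28)<48)&(abs(q[...,1])<48)&(q[...,2]>-32)&(q[...,2]<1)
k,l,st,ct=cv2.connectedComponentsWithStats(m.astype(np.uint8));m=l==1+np.argmax(st[1:,4])
t=q[m];print(m.sum(),"z",np.percentile(t[:,2],[2,50,98]))
t=t[t[:,2]>-9];print("top",len(t),np.percentile(t,[1,99],axis=0),cv2.minEnclosingCircle(t[:,:2].astype(np.float32)))
for lo in(-9,):
  a=t[t[:,0]<-28];b=t[t[:,0]>-28];print("tilt z near/far",np.median(a[:,2]),np.median(b[:,2]))
go(525.7,105.3,33,90)
E
```

```text
474 z [-26.74755308  -9.42432728  -2.31856044]
top 228 [[-65.97274468 -34.80990056  -8.93478392]
 [ 11.02235643  34.69393229  -0.08367191]] ((-27.052310943603516, -0.6383273601531982), 39.656795501708984)
tilt z near/far -4.452731066605622 -3.734170168144118
shift [ 0.6 -0.7 73.2] rot [-0.0005 -0.0002  0.    ] t 27.2 pos [526.5 104.7 106.2] open 0.106 q [-0.03  0.28  1.81  0.    1.05 -0.03] F [ 0.6 -1.3 -0.6] g 73.3
```

Request:
play_rows(xyz=[[0,0,10],[0,0,25],[0,0,40],[0,0,53],[0,0,62],[0,0,68],[0,0,72],[0,0,73],[0,0,73],[0,0,73]], rot=[[0,0,0],[0,0,0],[0,0,0],[0,0,0],[0,0,0],[0,0,0],[0,0,0],[0,0,0],[0,0,0],[0,0,0]], grip=[0,0,0,0,0,0,0,0,0,0])

```text
time_s: 28.45
eef_pos: [0.5267, 0.105, 0.0333]
eef_rot: [-0.0, 0.707, 0.707, 0.0]
wrist_force: [-0.7, -0.6, -0.5]
opening: 0.117
grasp_force: 73.3
```

```bash
python3 - <<'E'
from h import *
go(525.7,105.3,32,90)
s=cam("side");T=s['color'][170:280,190:320,::-1];cv2.imwrite('pics/s7.png',cv2.resize(T,None,fx=4,fy=4,interpolation=2))
E
```

```text
shift [ 0.3 -1.   1.3] rot [-0.0002 -0.0004  0.    ] t 28.4 pos [526.7 105.   33.3] open 0.117 q [-0.02  0.4   1.83  0.    0.91 -0.02] F [-0.7 -0.6 -0.5] g 73.3
```

View pics/s7.png

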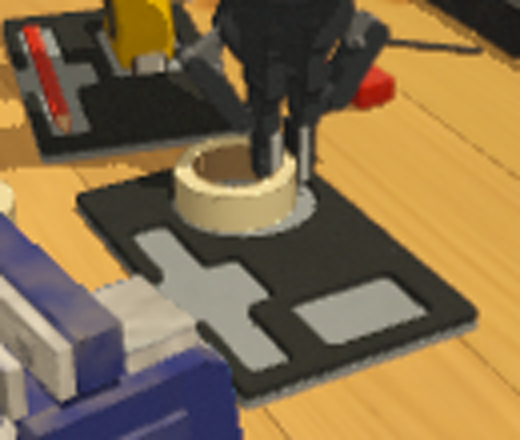

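The roll sits in its round pocket, but more grey floor shows on the right, at (305,205), than on the left. I'll shift it about 3 mm towards +x before releasing. The pencil at (47,80) lies well in its slot.

Request:
play_rows(xyz=[[-1,2.5,0],[-1,2.5,0],[-1,2.5,0.7],[-1,2.5,0.7],[-1,2.5,0.7],[-1,2.5,0.7],[-1,2.5,0.7],[-1,2.5,0.7],[-1,2.5,0.7],[-1,2.5,0.7]], rot=[[0,0,0],[0,0,0],[0,0,0],[0,0,0],[0,0,0],[0,0,0],[0,0,0],[0,0,0],[0,0,0],[0,0,0]], grip=[0,0,0,0,0,0,0.25,0.3,0.3,0.3])

```text
time_s: 29.75
eef_pos: [0.5287, 0.104, 0.0322]
eef_rot: [-0.001, 0.707, 0.707, -0.0]
wrist_force: [-0.3, 0.8, 1.2]
opening: 0.302
grasp_force: 0.0
```

Request:
play_rows(xyz=[[0,0,0],[0,0,0],[0,0,-15],[0,0,-35],[0,0,-60],[0,0,-90],[0,0,-100],[0,0,-100],[0,0,-100],[0,0,-100]], rot=[[0,0,0],[0,0,0],[0,0,0],[0,0,0],[0,0,0],[0,0,0],[0,0,0],[0,0,0],[0,0,0],[0,0,0]], grip=[0.35,0.35,0.35,0.35,0.35,0.35,0.35,0.35,0.35,0.35])

```text
time_s: 31.0
eef_pos: [0.5281, 0.1039, 0.131]
eef_rot: [-0.001, 0.707, 0.707, -0.001]
wrist_force: [0.2, -0.0, -0.0]
opening: 0.351
grasp_force: 0.0
```

```bash
python3 - <<'E'
from h import *
s=cam("side");h=cv2.cvtColor(s["color"],cv2.COLOR_RGB2HSV).astype(int);P=cloud(s)*1000
m=(h[...,1]>25)&(h[...,1]<125)&(h[...,2]>90)&(abs(P[...,0]-498)<45)&(abs(P[...,1]-105)<48)&(P[...,2]>22)&(P[...,2]<34)
t=P[m];print(len(t),cv2.minEnclosingCircle(t[:,:2].astype(np.float32)),np.percentile(t,[1,50,99],axis=0))
g=(h[...,1]<60)&(h[...,2]>70)&(h[...,2]<180)&(abs(P[...,0]-498)<50)&(abs(P[...,1]-105)<50)&(P[...,2]<10)
print("floor",g.sum(),np.median(P[g],axis=0))
# block in both views
for n,c in(("side",s),("top",dict(np.load("top0.npz")))):
    H,S,_=cv2.split(cv2.cvtColor(c["color"],cv2.COLOR_RGB2HSV).astype(int));P=cloud(c)*1000
    m=((H<6)|(H>172))&(S>150)&(abs(P[...,0]-632)<50)&(abs(P[...,1]-216)<50)
    m2=m&(P[...,2]>16)
    print(n,rect(c,m2,.020)[:3],"z",np.percentile(P[m][:,2],[50,95]))
go(632,214.5,110,96.8)
E
```

```text
265 ((497.7435607910156, 104.8936996459961), 37.21815872192383) [[463.37368017  68.83946713  22.09333271]
 [492.09941752  89.40772323  28.56314283]
 [532.3090932  140.51703998  30.18369918]]
floor 91 [507.76244138  85.45378524   4.96178762]
side (array([629.89154053, 206.60797119]), -84.74332904815674, [30.222518920898438, 47.934513092041016]) z [16.90875137 19.31696513]
top (array([632.58624268, 216.47393799]), -83.2335410118103, [27.678556442260742, 46.28628921508789]) z [19.26211232 22.58478574]
shift [110.6 103.8  20.9] rot [-0.0028 -0.0007 -0.1188] t 31.1 pos [528.3 103.9 131.2] open 0.349 q [-0.03  0.24  1.8   0.    1.11 -0.03] F [0.3 0.6 0.3] g 0.0
```

Request:
play_rows(xyz=[[20,18,0],[45,42,0],[70,66,0],[95,90,0],[110,104,10],[110,104,30],[110,104,50],[110,104,60],[110,104,60],[110,104,60]], rot=[[0,0,-0.02],[0,0,-0.05],[0,0,-0.08],[0,0,-0.1],[0,0,-0.11],[0,0,-0.11],[0,0,-0.11],[0,0,-0.11],[0,0,-0.11],[0,0,-0.11]], grip=[0.6,0.6,0.6,0.6,0.6,0.6,0.6,0.6,0.6,0.6])

```text
time_s: 32.3
eef_pos: [0.6334, 0.2137, 0.073]
eef_rot: [-0.0, 0.667, 0.745, 0.0]
wrist_force: [-0.8, 0.5, 0.0]
opening: 0.603
grasp_force: 0.0
```

```bash
python3 - <<'E'
from h import *
go(632,213.5,25.5,96)
s=cam("side");T=s['color'][130:230,240:360,::-1];cv2.imwrite('pics/s8.png',cv2.resize(T,None,fx=4,fy=4,interpolation=2))
E
```

```text
shift [-0.1 -1.4 47.5] rot [ 0.0004 -0.0006  0.0048] t 32.3 pos [633.4 213.7  73. ] open 0.603 q [0.15 0.57 1.47 0.   1.1  0.04] F [-0.8  0.5  0. ] g 0.0
```

View pics/s8.png

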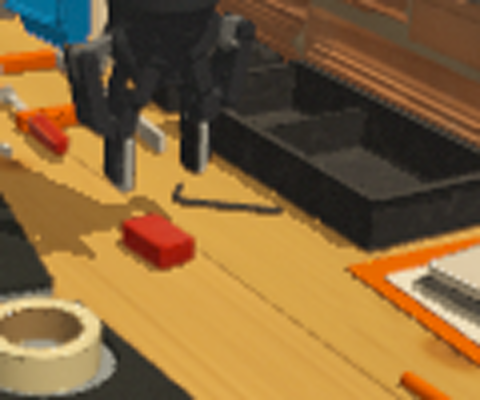

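The fingers at (120,180) and (195,165) are centred over the block at (158,240). The hex key is clear.

Request:
play_rows(xyz=[[0,-1,10],[0,-1,22],[0,-1,34],[0,-1,43],[0,-1,47],[0,-1,47],[0,-1,47],[0,-1,47],[0,-1,47],[0,-1,47]], rot=[[0,0,0],[0,0,0],[0,0,0],[0,0,0],[0,0,0],[0,0,0],[0,0,0],[0,0,0],[0,0,0],[0,0,0]], grip=[0.6,0.6,0.6,0.6,0.6,0.6,0.6,0.6,0.2,0.2])

```text
time_s: 33.6
eef_pos: [0.6324, 0.214, 0.0259]
eef_rot: [-0.0, 0.667, 0.745, 0.0]
wrist_force: [1.0, 0.9, 4.5]
opening: 0.33
grasp_force: 61.2
```

Request:
play_rows(xyz=[[0,0,0],[0,0,0],[0,0,0],[0,0,0],[0,0,0],[0,0,-10],[0,0,-30],[0,0,-60],[0,0,-60],[0,0,-60]], rot=[[0,0,0],[0,0,0],[0,0,0],[0,0,0],[0,0,0],[0,0,0],[0,0,0],[0,0,0],[0,0,0],[0,0,0]], grip=[0.2,0.2,0.2,0.2,0.2,0.2,0.2,0.2,0.2,0.2])

```text
time_s: 34.85
eef_pos: [0.6316, 0.2138, 0.0852]
eef_rot: [-0.001, 0.667, 0.745, -0.0]
wrist_force: [0.8, -0.1, -1.0]
opening: 0.332
grasp_force: 60.6
```

```bash
python3 - <<'E'
from h import *
go(507.4,-21.7,100,4.5)
e=readout.get_obs()["eef_pos"]*1000
s=cam("side");H,S,V=cv2.split(cv2.cvtColor(s["color"],cv2.COLOR_RGB2HSV).astype(int));q=cloud(s)*1000-e
m=((H<6)|(H>172))&(S>150)&(abs(q[...,0])<50)&(abs(q[...,1])<50)&(q[...,2]<5)&(q[...,2]>-40)
t=q[m];a=np.radians(96);L=np.array([np.cos(a),np.sin(a)])
print(len(t),"along",np.percentile(t[:,:2]@L,[1,99]),"z",np.percentile(t[:,2],[2,50,98]))
E
```

```text
shift [-220.5 -149.4  -14.8] rot [-1.2000e-03  3.0000e-04  1.6023e+00] t 34.9 pos [631.6 213.8  85.2] open 0.332 q [0.15 0.55 1.47 0.   1.12 0.04] F [ 0.8 -0.1 -1. ] g 60.6
114 along [-27.48211459  18.17865608] z [-22.18956744  -8.07218009  -6.28849399]
```

Request:
play_rows(xyz=[[-24,-16,-10],[-48,-32,-15],[-72,-48,-15],[-96,-64,-15],[-120,-80,-15],[-145,-96,-15],[-170,-113,-15],[-195,-130,-15],[-220,-147,-15],[-220,-147,-15]], rot=[[0,0,0.17],[0,0,0.34],[0,0,0.51],[0,0,0.68],[0,0,0.85],[0,0,1.02],[0,0,1.19],[0,0,1.36],[0,0,1.53],[0,0,1.602]], grip=[0.2,0.2,0.2,0.2,0.2,0.2,0.2,0.2,0.2,0.2])

```text
time_s: 36.15
eef_pos: [0.5082, -0.0222, 0.099]
eef_rot: [-0.001, 0.999, 0.036, -0.002]
wrist_force: [1.0, -0.4, 0.0]
opening: 0.334
grasp_force: 60.6
```

Request:
play_rows(xyz=[[0,0,0],[0,0,0],[0,0,10],[0,0,25],[0,0,40],[0,0,50],[0,0,50],[0,0,50],[0,0,50],[0,0,50]], rot=[[0,0,0],[0,0,0],[0,0,0],[0,0,0],[0,0,0],[0,0,0],[0,0,0],[0,0,0],[0,0,0],[0,0,0]], grip=[0.2,0.2,0.2,0.2,0.2,0.2,0.2,0.2,0.2,0.2])

```text
time_s: 37.4
eef_pos: [0.5103, -0.021, 0.0507]
eef_rot: [-0.0, 0.999, 0.039, 0.0]
wrist_force: [0.0, -0.1, -0.7]
opening: 0.331
grasp_force: 60.6
```

```bash
python3 - <<'E'
from h import *
go(510.4,-21.4,32,4.5)
s=cam("side");T=s['color'][180:290,220:350,::-1];cv2.imwrite('pics/s9.png',cv2.resize(T,None,fx=4,fy=4,interpolation=2))
E
```

```text
shift [ 0.   0.4 18.7] rot [-0.0001 -0.0002  0.0003] t 37.4 pos [510.3 -21.   50.7] open 0.331 q [-0.27  0.32  1.9   0.    0.92  1.22] F [ 0.  -0.1 -0.7] g 60.6
```

View pics/s9.png

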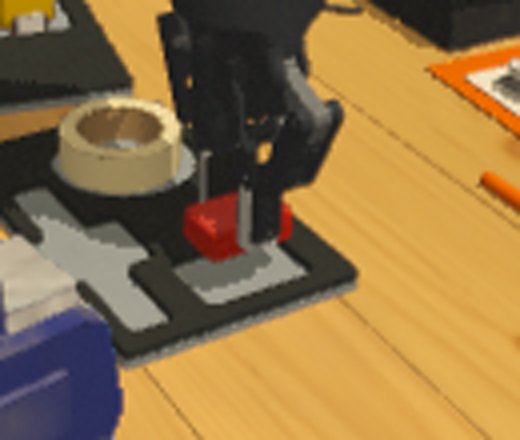

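The block at (238,228) hangs about 19 mm over its pocket, centred at (242,271), and is lined up with it. The roll is seated in its pocket at (120,145).

Request:
play_rows(xyz=[[0,0,5],[0,0,10],[0,0,14],[0,0,17],[0,0,18.7],[0,0,18.7],[0,0,18.7],[0,0,18.7],[0,0,18.7],[0,0,18.7]], rot=[[0,0,0],[0,0,0],[0,0,0],[0,0,0],[0,0,0],[0,0,0],[0,0,0],[0,0,0],[0,0,0],[0,0,0]], grip=[0.2,0.2,0.2,0.2,0.2,0.2,0.2,0.2,0.2,0.2])

```text
time_s: 38.7
eef_pos: [0.5097, -0.0209, 0.0319]
eef_rot: [-0.0, 0.999, 0.039, -0.001]
wrist_force: [-3.2, 0.3, 6.1]
opening: 0.334
grasp_force: 61.3
```

Request:
play_rows(xyz=[[0,0,0],[0,0,0],[0,0,0],[0,0,0],[0,0,-15],[0,0,-35],[0,0,-60],[0,0,-80],[0,0,-80],[0,0,-80]], rot=[[0,0,0],[0,0,0],[0,0,0],[0,0,0],[0,0,0],[0,0,0],[0,0,0],[0,0,0],[0,0,0],[0,0,0]], grip=[0.45,0.55,0.55,0.55,0.55,0.55,0.55,0.55,0.55,0.55])

```text
time_s: 39.95
eef_pos: [0.5097, -0.0209, 0.1113]
eef_rot: [-0.0, 0.999, 0.039, -0.001]
wrist_force: [-0.6, -0.3, -0.3]
opening: 0.549
grasp_force: 0.0
```

```bash
python3 - <<'E'
from h import *
s=cam("side");H,S,V=cv2.split(cv2.cvtColor(s["color"],cv2.COLOR_RGB2HSV).astype(int));P=cloud(s)*1000
m=((H<6)|(H>172))&(S>150)&(abs(P[...,0]-507)<50)&(abs(P[...,1]+22)<40)&(P[...,2]<40)
t=P[m];print(len(t),"z",np.percentile(t[:,2],[2,50,98]));k=m&(P[...,2]>22);print(rect(s,k,.026)[:3])
m=((H<14)&(S>190)&(H>5)&(P[...,0]>665)&(P[...,0]<720)&(P[...,1]<20)&(P[...,1]>-140)&(P[...,2]>2))
p=P[m];print("pen",rect(s,m,.009)[:3],p[:,:2].min(0),p[:,:2].max(0),np.percentile(p[:,2],[50,95]))
go(687,-63,110,94)
E
```

```text
355 z [10.2717191  23.6224423  26.11830167]
(array([506.73406982, -25.44212723]), 5.709410190582275, [31.639873504638672, 50.39512252807617])
pen (array([684.18151855, -68.9433136 ]), -84.50978755950928, [11.936165809631348, 135.4639892578125]) [ 680.81801744 -132.25640792] [697.67057575   1.0812697 ] [6.23067417 8.87314523]
shift [173.8  56.1   0.5] rot [-2.3000e-03  8.0000e-04 -1.5618e+00] t 40.0 pos [509.4 -20.8 110.9] open 0.549 q [-0.27  0.21  1.88  0.    1.05  1.22] F [-0.1  0.  -0.2] g 0.0
```

Request:
play_rows(xyz=[[18,6,-10],[36,12,-15],[54,18,-15],[72,24,-15],[90,30,-15],[110,36,-15],[130,42,-15],[150,49,-15],[174,56,-15],[174,56,-10]], rot=[[0,0,-0.17],[0,0,-0.34],[0,0,-0.51],[0,0,-0.68],[0,0,-0.85],[0,0,-1.02],[0,0,-1.19],[0,0,-1.36],[0,0,-1.53],[0,0,-1.575]], grip=[0.45,0.45,0.45,0.45,0.45,0.45,0.45,0.45,0.45,0.45])

```text
time_s: 41.25
eef_pos: [0.6889, -0.0636, 0.1201]
eef_rot: [-0.001, 0.676, 0.737, -0.0]
wrist_force: [0.9, 0.1, 0.2]
opening: 0.452
grasp_force: 0.0
```

Request:
play_rows(xyz=[[0,0,0],[0,0,0],[0,0,10],[0,0,30],[0,0,50],[0,0,65],[0,0,65],[0,0,65],[0,0,65],[0,0,65]], rot=[[0,0,0],[0,0,0],[0,0,0],[0,0,0],[0,0,0],[0,0,0],[0,0,0],[0,0,0],[0,0,0],[0,0,0]], grip=[0.45,0.45,0.45,0.45,0.45,0.45,0.45,0.45,0.45,0.45])

```text
time_s: 42.5
eef_pos: [0.6883, -0.0632, 0.0572]
eef_rot: [0.0, 0.677, 0.736, 0.0]
wrist_force: [0.8, 0.0, 0.1]
opening: 0.449
grasp_force: 0.0
```

```bash
python3 - <<'E'
from h import *
go(687,-63,22,94.7)
s=cam("side");T=s['color'][170:270,240:400,::-1];cv2.imwrite('pics/s10.png',cv2.resize(T,None,fx=4,fy=4,interpolation=2))
E
```

```text
shift [ 0.3 -1.3 35.2] rot [ 0.0006 -0.      0.001 ] t 42.5 pos [688.3 -63.2  57.2] open 0.449 q [-0.26  0.64  1.4   0.    1.1  -0.35] F [0.8 0.  0.1] g 0.0
```

View pics/s10.png

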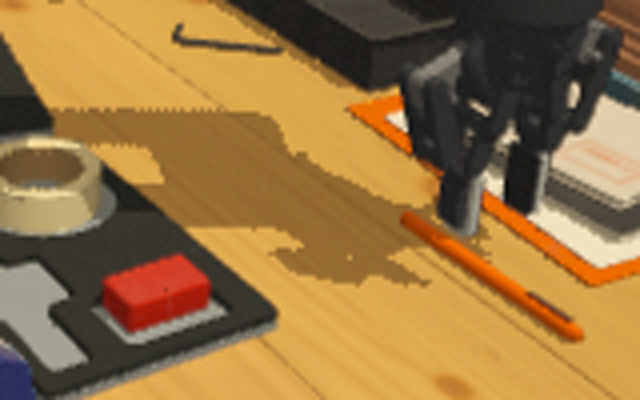

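The block, at (158,290), is seated in its pocket with floor showing around it. The fingers straddle the pen, which is centred near (490,275), and stay clear of the folder.

Request:
play_rows(xyz=[[0,-1,8],[0,-1,16],[0,-1,24],[0,-1,31],[0,-1,35],[0,-1,35],[0,-1,35],[0,-1,35],[0,-1,35],[0,-1,35]], rot=[[0,0,0],[0,0,0],[0,0,0],[0,0,0],[0,0,0],[0,0,0],[0,0,0],[0,0,0],[0,0,0],[0,0,0]], grip=[0.4,0.4,0.4,0.4,0.4,0.4,0.4,0.4,0.05,0.05])

```text
time_s: 43.8
eef_pos: [0.6872, -0.0632, 0.0219]
eef_rot: [-0.0, 0.677, 0.736, 0.0]
wrist_force: [-0.6, 1.3, 0.6]
opening: 0.088
grasp_force: 59.5
```

Request:
play_rows(xyz=[[0,0,0],[0,0,0],[0,0,0],[0,0,0],[0,0,0],[0,0,-10],[0,0,-30],[0,0,-60],[0,0,-60],[0,0,-60]], rot=[[0,0,0],[0,0,0],[0,0,0],[0,0,0],[0,0,0],[0,0,0],[0,0,0],[0,0,0],[0,0,0],[0,0,0]], grip=[0,0,0,0,0,0,0,0,0,0])

```text
time_s: 45.05
eef_pos: [0.6867, -0.0631, 0.0815]
eef_rot: [-0.0, 0.677, 0.736, -0.0]
wrist_force: [-0.7, -0.3, -0.6]
opening: 0.09
grasp_force: 59.5
```

```bash
python3 - <<'E'
from h import *
go(439.6,26.6,120,94.5)
e=readout.get_obs()["eef_pos"]*1000
a=np.radians(94.7);L=np.array([np.cos(a),np.sin(a)])
s=cam("side");H,S,V=cv2.split(cv2.cvtColor(s["color"],cv2.COLOR_RGB2HSV).astype(int));q=cloud(s)*1000-e
m=(H<14)&(S>170)&(H>4)&(abs(q[...,0])<30)&(abs(q[...,1])<90)&(q[...,2]<-5)&(q[...,2]>-35)
t=q[m];print(len(t),"along",np.percentile(t[:,:2]@L,[0,1,99,100]),"z",np.percentile(t[:,2],[2,50,98]))
for lo,hi in((-80,-20),(20,80)):
    b=t[(t[:,:2]@L>lo)&(t[:,:2]@L<hi)];print(len(b),np.median(b,axis=0))
E
```

```text
shift [ 109.9 -238.8  -38.2] rot [-0.0007 -0.0004  0.0045] t 45.0 pos [686.7 -63.1  81.5] open 0.090 q [-0.26  0.6   1.4   0.    1.14 -0.35] F [-0.7 -0.3 -0.6] g 59.5
170 along [-69.27085152 -68.26791652  62.45978403  63.17640927] z [-20.47604016 -15.18023857 -11.92287063]
79 [  0.34580346 -45.50902128 -15.132117  ]
70 [ -7.47833845  40.59740407 -15.27728568]
```

Request:
play_rows(xyz=[[12,-25,-15],[30,-65,-30],[48,-105,-30],[66,-145,-30],[84,-183,-30],[100,-217,-30],[111,-239,-30],[111,-239,-20],[111,-239,-5],[111,-239,10]], rot=[[0,0,0],[0,0,0],[0,0,0],[0,0,0.004],[0,0,0.004],[0,0,0.004],[0,0,0.004],[0,0,0.004],[0,0,0.004],[0,0,0.004]], grip=[0,0,0,0,0,0,0,0,0,0])

```text
time_s: 46.35
eef_pos: [0.4399, 0.0273, 0.0702]
eef_rot: [-0.001, 0.679, 0.734, -0.0]
wrist_force: [-0.2, -0.5, -0.2]
opening: 0.091
grasp_force: 59.5
```

Request:
play_rows(xyz=[[0,0,0],[0,0,0],[0,0,8],[0,0,16],[0,0,22],[0,0,22],[0,0,22],[0,0,22],[0,0,22],[0,0,22]], rot=[[0,0,0],[0,0,0],[0,0,0],[0,0,0],[0,0,0],[0,0,0],[0,0,0],[0,0,0],[0,0,0],[0,0,0]], grip=[0,0,0,0,0,0,0,0,0,0])

```text
time_s: 47.6
eef_pos: [0.4395, 0.0276, 0.0497]
eef_rot: [-0.0, 0.679, 0.734, -0.0]
wrist_force: [0.3, 0.1, -0.0]
opening: 0.086
grasp_force: 59.5
```

```bash
python3 - <<'E'
from h import *
go(439.5,28,28,94.5)
s=cam("side");T=s['color'][170:280,190:320,::-1];cv2.imwrite('pics/s11.png',cv2.resize(T,None,fx=4,fy=4,interpolation=2))
E
```

```text
shift [ 0.4  0.  21.7] rot [-0.0006 -0.0004  0.0005] t 47.6 pos [439.5  27.6  49.7] open 0.086 q [-0.21  0.19  2.07  0.    0.88 -0.29] F [ 0.3  0.1 -0. ] g 59.5
```

View pics/s11.png

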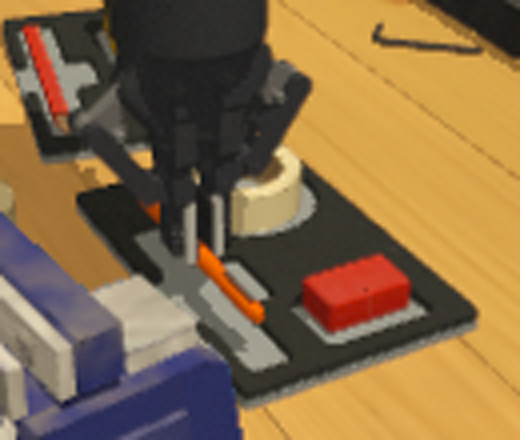

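The pen hangs over its slot. Its near end at (262,315) will come down at about (262,355), just inside the slot's end near (265,362).

Request:
play_rows(xyz=[[0,0,5],[0,0,10],[0,0,15],[0,0,19],[0,0,21.5],[0,0,21.5],[0,0,21.5],[0,0,21.5],[0,0,21.5],[0,0,21.5]], rot=[[0,0,0],[0,0,0],[0,0,0],[0,0,0],[0,0,0],[0,0,0],[0,0,0],[0,0,0],[0,0,0],[0,0,0]], grip=[0,0,0,0,0,0,0,0,0,0])

```text
time_s: 48.9
eef_pos: [0.4394, 0.0276, 0.0281]
eef_rot: [-0.0, 0.679, 0.734, -0.0]
wrist_force: [-0.1, -0.7, 0.5]
opening: 0.085
grasp_force: 59.5
```

Request:
play_rows(xyz=[[0,0,0],[0,0,0],[0,0,0],[0,0,0],[0,0,-15],[0,0,-40],[0,0,-75],[0,0,-120],[0,0,-170],[0,0,-190]], rot=[[0,0,0],[0,0,0],[0,0,0],[0,0,0],[0,0,0],[0,0,0],[0,0,0],[0,0,0],[0,0,0],[0,0,0]], grip=[0.2,0.25,0.25,0.25,0.25,0.25,0.25,0.25,0.25,0.25])

```text
time_s: 50.15
eef_pos: [0.441, 0.0274, 0.2225]
eef_rot: [0.002, 0.679, 0.735, 0.002]
wrist_force: [0.2, -0.4, -0.4]
opening: 0.244
grasp_force: 0.0
```

```bash
python3 - <<'E'
from h import *
go(300,-350,230,16)
s=cam("side");P=cloud(s)*1000;H,S,V=cv2.split(cv2.cvtColor(s["color"],cv2.COLOR_RGB2HSV).astype(int))
m=(H<14)&(S>170)&(H>4)&(abs(P[...,0]-440)<40)&(abs(P[...,1]-27)<90)&(P[...,2]<30)
b=P[m];print("pen",rect(s,m,.014)[:3],np.percentile(b[:,2],[5,50,95]))
T=s['color'][130:280,170:320,::-1];cv2.imwrite('pics/s12.png',cv2.resize(T,None,fx=4,fy=4,interpolation=2))
E
```

```text
shift [-365.  -170.4   -7.9] rot [ 0.0053 -0.0026  1.3708] t 50.1 pos [441.   27.4 222.5] open 0.244 q [-0.21 -0.1   1.96  0.    1.28 -0.29] F [ 0.2 -0.4 -0.4] g 0.0
pen (array([436.51699829,  24.0901413 ]), -85.98804950714111, [10.88852310180664, 139.72621154785156]) [ 9.82987481 13.17141669 15.29272926]
```

View pics/s12.png

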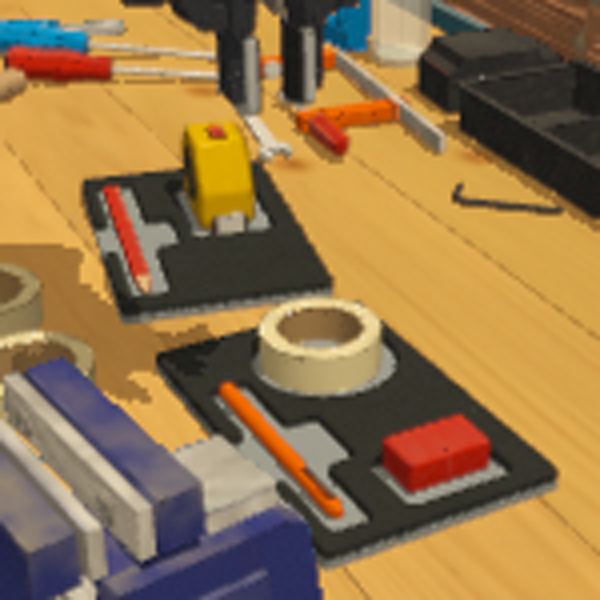

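Request:
play_rows(xyz=[[-40,-20,-10],[-80,-38,-10],[-120,-56,-10],[-160,-75,-10],[-200,-93,-10],[-240,-112,-10],[-280,-131,-10],[-320,-150,-10],[-350,-165,-10],[-350,-165,-10]], rot=[[0,0,0],[0,0,0],[0,0,0],[0,0,0],[0,0,0],[0,0,0],[0,0,0],[0,0,0],[0,0,0],[0,0,0]], grip=[0.25,0.25,0.25,0.25,0.25,0.25,0.25,0.25,0.25,0.25])

```text
time_s: 51.45
eef_pos: [0.3016, -0.3358, 0.228]
eef_rot: [-0.001, 0.68, 0.733, -0.0]
wrist_force: [-0.4, 0.3, 0.2]
opening: 0.248
grasp_force: 0.0
```

```bash
python3 - <<'E'
from h import *
np.set_printoptions(precision=1,suppress=True)
for n in("side","top"):
    s=cam(n);P=cloud(s)*1000;H,S,V=cv2.split(cv2.cvtColor(s["color"],cv2.COLOR_RGB2HSV).astype(int))
    for nm,hh,c,w,r in(("pen",(H<14)&(H>3),(440,27),(40,90),.014),("pencil",(H<6)|(H>172),(443,313),(40,100),.011)):
        m=hh&(S>150)&(abs(P[...,0]-c[0])<w[0])&(abs(P[...,1]-c[1])<w[1])&(P[...,2]<30)&(P[...,2]>7)
        b=P[m];f=np.polyfit(b[:,1]-c[1],b[:,2],1);R=rect(s,m,r)
        print(n,nm,len(b),R[0],"%.1f"%R[1],np.array(R[2]),"z slope mm/100mm %.1f mid %.1f"%(f[0]*100,f[1]))
c=s;T=c['color'][150:260,170:370,::-1];cv2.imwrite('pics/t12.png',cv2.resize(T,None,fx=4,fy=4,interpolation=2))
E
```

```text
side pen 42 [439.4 -18.1] -82.8 [ 8.6 40. ] z slope mm/100mm -4.6 mid 10.7Traceback (most recent call last):
  File "<stdin>", line 7, in <module>
    raise TypeError("expected non-empty vector for x")
TypeError: expected non-empty vector for x
```

I've now viewed 15 pictures, one over the limit of 14, so I'll do the last checks by numbers only.

```bash
python3 - <<'E'
from h import *
np.set_printoptions(precision=1,suppress=True)
s=cam("top");P=cloud(s)*1000;H,S,V=cv2.split(cv2.cvtColor(s["color"],cv2.COLOR_RGB2HSV).astype(int))
red=((H<6)|(H>172))&(S>150)
for nm,hh,c,w,r,O,yaw in(("pen",(H<14)&(H>3)&(S>170),(440,27),(30,90),.014,(485,50),4.5),("pencil",red,(443,313),(40,100),.011,(490,306),-8.4),
   ("block",red,(507,-22),(40,40),.026,(485,50),4.5),("roll",(S<125)&(S>20)&(V>130)&(P[...,2]>18),(498,105),(48,48),.030,(485,50),4.5),
   ("tape",(S>150)&(H>12)&(H<35)&(P[...,2]>50),(518,333),(50,55),.072,(490,306),-8.4)):
    m=hh&(abs(P[...,0]-c[0])<w[0])&(abs(P[...,1]-c[1])<w[1])&(P[...,2]<85)&(P[...,2]>3)
    b=P[m]
    if len(b)<10: print(nm,"hidden");continue
    R=rect(s,m,r);f=np.polyfit(b[:,1]-c[1],b[:,2],1);a=np.radians(yaw);d=R[0]-O
    loc=(d[0]*np.cos(a)+d[1]*np.sin(a),-d[0]*np.sin(a)+d[1]*np.cos(a))
    print(nm,len(b),"local",np.array(loc),"ang-yaw %.1f"%(R[1]-yaw),np.array(R[2]),"slope/100 %.1f mid %.1f"%(f[0]*100,f[1]))
go(300,-350,230,16)
E
```

```text
pen 111 local [-48.6 -16.1] ang-yaw -90.5 [  6.8 129.1] slope/100 0.3 mid 15.2
pencil 179 local [-49.5   8.9] ang-yaw 89.8 [  9.3 145.7] slope/100 -0.1 mid 13.0
block 190 local [ 17.1 -67.6] ang-yaw 0.3 [29.6 47.6] slope/100 -3.1 mid 25.3
roll 281 local [17.7 58.1] ang-yaw -94.1 [67.8 70.5] slope/100 0.4 mid 29.4
tape 296 local [21.1 33.2] ang-yaw 90.7 [38.5 62.9] slope/100 2.7 mid 64.2
shift [-15.9  -3.7  -2.3] rot [-0.  -0.   1.4] t 51.5 pos [ 302.5 -333.8  227.8] open 0.247 q [-1.1 -0.1  1.9 -0.   1.3 -1.2] F [-0.1  0.1  0.4] g 0.0
```

```bash
python3 -c "
from h import *
print(ctrl.hand_in())"
```

```text
the job is handed in; nothing more can be done
None
```

All five things are seated in their own cut-outs, checked by measured height and position, and the job was handed in at about 51.5 s; the spanner and hex key were left alone, but I viewed 15 pictures, one over the limit of 14.

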